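# Show the signal path: switch on, point at the speaker, point at the piezo disc

## Task

Show a visitor the signal path in the acoustics lab: push the chrome toggle on the white signal box all the way over, away from the robot, to switch it on, and leave it on. Then point straight down with the fingertips at the middle of the black cone speaker, about two centimetres above its rim, and keep pointing for two full seconds; after that point in the same way at the white piezo disc in its clear acrylic holder, about two centimetres above it, for two full seconds. Never touch the speaker or the disc and its holder, and leave the empty holder, the tuning fork and the suction cup undisturbed where they stand.

Things in the scene. Friction and masses are not known exactly. Their poses are not given: they have to be found in the camera images.
- signal_box: White plastic box fixed to the shelf, 80 (x) x 110 (y) x 60 mm high with four small feet; origin at the centre of its underside, z up, its front (two chrome terminals) looks along its own -x, towards the robot's side, turned up to 0.5 rad either way. The toggle stands on the middle of its top.
- toggle (a joint): Angle of the chrome toggle (rad): 0 = leaning 0.45 rad to the box's front (its -x, off), 0.45 = upright, 0.9 = leaning 0.45 rad to the box's back (+x, on, end stop). It swings only in the box's x-z plane, is held by friction alone (about 1 N at the tip) and stays where it is left. It starts between 0 and 0.2.
- toggle_tip (a point): Centre of the 14 mm ball at the end of the toggle; the shaft is an 8 mm round bar, 45 mm from pivot to this point. It moves with the toggle.
- toggle_pivot (a point): Pivot of the toggle, on the box's centre line, 62 mm above the shelf and 2 mm above the box's flat top; axes as the box's.
- speaker: Loose small black cone speaker, 175 to 350 g, without enclosure, lying on its round magnet with the open cone upward: 88 mm across at the rim, 52 mm foot, 48 mm high. Origin at the centre of its underside, z up.
- speaker_face (a point): Centre of the speaker's mouth, in the plane of the top of its rim, 48 mm above the shelf; z up. The inside is hollow below, with a small aluminium dust cap whose top is 31 mm above the shelf.
- piezo: Loose clear acrylic holder, 64 x 64 x 12 mm, with the piezo disc on the middle of its top: brass disc 35 mm across, 2 mm thick, with a white ceramic disc 26 mm across, 1.5 mm thick, on it. Origin at the centre of the holder's underside, z up.
- disc_face (a point): Centre of the top face of the white piezo disc, 15.5 mm above the shelf; z up.
- spare_holder: Bystander: the same loose acrylic holder, 64 x 64 x 12 mm, empty (no disc). Origin at the centre of its underside.
- fork: Bystander: loose matte aluminium tuning fork standing upright on a round rubber foot 46 mm across; 125 mm high, prongs 30 mm across its y. Origin at the centre of its underside.
- suction_cup: Bystander: loose blue silicone suction cup, 48 mm across the lip, 31 mm high, standing lip down. Origin at the centre of its underside.
There are look-alikes about, which are no part of the job. Several things look just like the speaker: the one meant starts farthest from the robot's base. Leave any orange look-alike of the piezo alone.

How it is judged:
By the outcome, as a careful person would: the job done as asked, in the order asked, and still so for the second after the job is handed in, with the robot touching nothing.
It also fails if it takes over 56 s, if anything falls off the work surface, if the arm or the gripper's body presses on something with over 40 N, if the wrist force passes 120 N, or if a joint passes its speed limit or range.

## Robot

A 7-joint arm with a two-finger parallel gripper is mounted at the origin on the work surface. World frame = base frame: x ahead of the robot, y to its left, z up, the work surface at z = 0. Lengths are in mm, angles in rad, forces in N, time in s.
With the tool pointing down it reaches from about 400 to 875 mm from the base axis. Payload 4.4 kg.
Tool frame: the origin (TCP) lies between the finger pads, 19 mm behind the fingertips; this is the grasp point; z points along the fingers, y is the line along which they close (so a half turn about z gives the same grasp; the last joint's range is limited). The gripper opens to 85 mm and grips with 20 to 120 N. Pads are 22 mm wide; open, the fingers measure 114 mm over their backs; the gripper's body (76 mm by 85 mm) begins 54 mm behind the grasp point. The pads swing forward as they close: fully open they stand 13 mm farther back than shut.
Start: joints at [1.105, 0.628, 0.038, 1.517, -0.027, 0.996, -0.02], TCP at [253.03, -598.743, 250.013] pointing down, gripper open.
Joint ranges: [-3.06, 3.06], [-0.37, 2.12], [-1.25, 1.32], [0.18, 2.47], [-1.1, 4.24], [0.23, 1.98], [-2.94, 2.94]. Speed limits (rad/s): [2.57, 2.57, 3.14, 3.14, 3.14, 3.14, 3.14].

## Interface

Orientations are given as [roll, pitch, yaw] about the fixed x, y, z axes, in that order (R = Rz(yaw) Ry(pitch) Rx(roll)).
In Python, from cell import sensors, get_image, ctrl gives the robot as it stands.
- The arm moves only by the tool send_rows, never from a script. Its argument "series" is a list of rows, each a list of 3 entries, a list of its own where there are three numbers: the finger opening in mm, from 0 to 85.4, then the shift along the world's x, y, z in units of 60 mm (1.0 is 60 mm), then the turn, a rotation vector about the world's x, y, z in units of 5 degrees (1.0 is 5 degrees). A call has 1 to 8 rows; each row shifts and turns the commanded pose from where the row before left it; what a row does not reach is not made up. A row lasts 1/8 s, in which the tool goes at most 62.5 mm and 10.7 degrees, less where a joint would pass 70% of its speed; a pose out of reach is approached as far as the arm can. A call is refused whole if a number of a shift passes 1 or a number of a turn 1, either way. A call with a gripper value outside its range is refused whole. The fingers move at their own pace and stop on an object; the grip force is fixed at half the most. Time passes only in rows, so rows that do not move let the fingers close. It gives the time, the measured TCP pose, the force, the opening and the grip force at its end, in the units of the state.
- sensors.read_state(): the state, without advancing time (a new reading comes with each control period).
- get_image(name): name is "side" or "top"; returns a dict with "img" (384x512x3 uint8, red, green, blue), "depth" (384x512 float32, mm along the optical axis (not along the pixel's ray), 0 where there is no reading), "vfov" (degrees; the focal length in pixels is half the picture's height over the tangent of half this angle, whatever the lens; pixels are square), "cx", "cy" (the principal point, pixels), "k1" (the pictures are not rectified: a ray, as slopes to the right and down, at radius r is drawn at 1 + k1 r^2 times it, then the intrinsics apply), "world_to_cam" (4x4, takes a point from world to camera coordinates). Camera axes: x right, y down, z forward; pixel columns grow to the right and rows downward; lengths in mm; the calibration is good to about 2 mm. A picture is of the moment at which its call begins.
- ctrl.finish_job(): hands the job in; it is judged then, once.
The state is a dict: "clock": time; "qpos": joint angles; "qd": joint speeds; "tau": joint torques, N m; "eef_pos": TCP position; "tool_rot": TCP orientation; "force": force on the tool from outside, world axes, zero at the start; "torque": the same for the moment, N m; "width": finger opening in mm; "gripper_force": force on a finger pad.
Only numpy, scipy, OpenCV 4.12 (cv2) and the standard library are available. Lean on these libraries where they do the work, as an engineer would, in place of code of your own. Each camera call takes 0.05 s, during which the arm holds its last target. There are 200 camera calls.

## Working session

There is one attempt and no reset: what is moved stays moved. The work goes in short steps, Python scripts to look and compute and a tool call to move; the robot and the scene stay as the last step left them, time stands still between calls to the robot, and variables do not carry over. Pictures are saved under pics/ and viewed, at most 10 in all, crops included, and the job is handed in when it is done.

Besides the shell and the picture viewer there is one more tool, called after "Emit:" as name([rows], argument=value, ...), one row to a line, values as JSON. send_rows: Moves the arm, as the interface text tells. Its arguments: {"type":"object","properties":{"series":{"type":"array"}},"required":["series"]}

```bash
mkdir -p pics; cat > h.py <<'E'
import numpy as np, cv2
from cell import sensors, get_image, ctrl
def grab(n,save=None):
    d=get_image(n)
    if save: cv2.imwrite(save,d["img"][:,:,::-1])
    np.savez(f"{n}.npz",**d); return d
def load(n): return dict(np.load(f"{n}.npz"))
def K(d):
    h=384; f=h/2/np.tan(np.radians(float(d["vfov"]))/2)
    return f
def rays(d,uv):
    f=K(d); uv=np.atleast_2d(uv).astype(float)
    p=(uv-[float(d["cx"]),float(d["cy"])])/f; q=p.copy()
    for _ in range(30): q=p/(1+float(d["k1"])*(q**2).sum(1,keepdims=True))
    T=np.array(d["world_to_cam"]); R=T[:3,:3]; o=-R.T@T[:3,3]
    return o,np.c_[q,np.ones(len(q))]@R   # per unit depth
def onplane(d,uv,z):
    o,r=rays(d,uv); return o+r*((z-o[2])/r[:,2])[:,None]
def cloud(d):
    v,u=np.mgrid[:384,:512]; o,r=rays(d,np.c_[u.ravel(),v.ravel()])
    return (o+r*d["depth"].reshape(-1,1)).reshape(384,512,3)
def proj(d,P):
    T=np.array(d["world_to_cam"]); P=np.atleast_2d(P)@T[:3,:3].T+T[:3,3]
    s=P[:,:2]/P[:,2:]; s=s*(1+float(d["k1"])*(s**2).sum(1,keepdims=True))
    return s*K(d)+[float(d["cx"]),float(d["cy"])]
E
python3 - <<'E'
from h import *
a=grab("top");b=grab("side")
cv2.imwrite("pics/a.png",np.vstack([a["img"],])[:,:,::-1]); cv2.imwrite("pics/b.png",b["img"][:,:,::-1])
for d in(a,b):
    print(d["vfov"],d["k1"],rays(d,[[256,192]]),(d["depth"]==0).mean())
print(sensors.read_state())
E
```

```text
51.91257768506242 -0.07724908655877905 (array([365.85423653,  13.89780624, 941.84818775]), array([[ 0.2124046 ,  0.00525723, -0.977263  ]])) 0.003631591796875
44.72731683105265 0.007580873054640226 (array([325.91306634, 752.48029254, 929.60894818]), array([[ 0.19166124, -0.64770646, -0.7374777 ]])) 0.004145304361979167
{'clock': 0.1, 'qpos': array([ 1.10519706,  0.62925303,  0.03844565,  1.51823386, -0.0270246 ,
        0.9963359 , -0.0200207 ]), 'qd': array([-0.0002357 , -0.00345104,  0.00026241, -0.00414458, -0.00024959,
        0.00043652,  0.00169977]), 'tau': array([ 4.03544676e-03, -5.64534509e+01,  1.23115696e+00, -1.93971884e+01,
        1.13575879e-02,  5.44997238e-03, -2.71144728e-05]), 'eef_pos': array([ 252.8334437 , -598.24488767,  249.19235641]), 'tool_rot': array([-3.13988011e+00, -3.29702305e-06,  3.99765224e-01]), 'force': array([-0.11878138,  0.10060539, -0.74462448]), 'torque': array([-0.02578666,  0.06305811,  0.04700821]), 'gripper_force': 0.0, 'width': 85.53477734050138}
```

View pics/a.png

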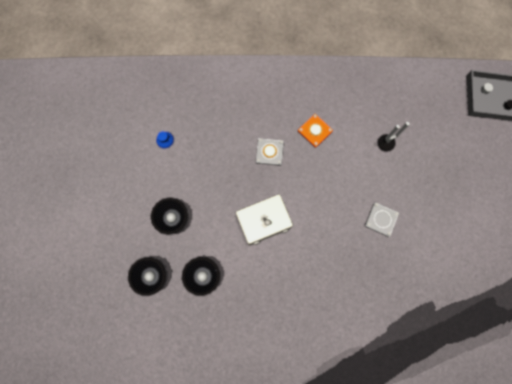

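View pics/b.png

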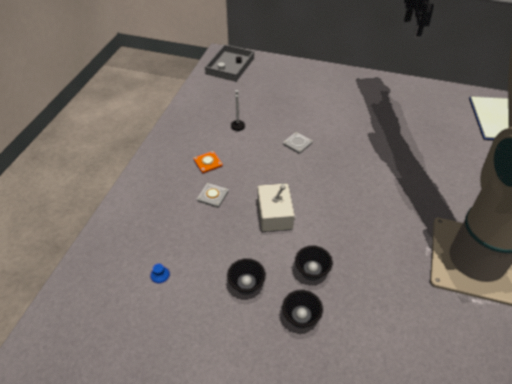

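The top picture (up = +x, left = +y) shows three speakers at (171,216), (149,276) and (202,276). The box is at (265,219), the piezo at (270,151), the orange one at (315,130), the empty holder at (383,219), the fork at (387,142) and the cup at (165,140). The side picture shows the same things, with the toggle leaning towards the robot near (281,192). Next I'll measure from both views.

```bash
python3 - <<'E'
from h import *
a=load("top");b=load("side")
boxes={"top":{"spkA":(145,190,195,242),"spkB":(122,250,174,300),"spkC":(178,250,226,300)},
"side":{"spkA":(222,252,270,304),"spkB":(277,285,327,337),"spkC":(290,240,336,288)}}
def near(z,d,mask):
    return None
for n,d in(("top",a),("side",b)):
    C=cloud(d); g=d["img"].max(2)
    for k,(x0,y0,x1,y1) in boxes[n].items():
        P=C[y0:y1,x0:x1].reshape(-1,3); m=(P[:,2]>42)&(P[:,2]<60)
        Q=P[m]; (c,r)=cv2.minEnclosingCircle(Q[:,:2].astype(np.float32))
        A=np.c_[Q[:,:2],np.ones(len(Q))]; s=np.linalg.lstsq(A,(Q[:,:2]**2).sum(1),rcond=None)[0]
        print(n,k,"rim z max",np.percentile(Q[:,2],95).round(1),"minEnc",np.round(c,1),round(r,1),"fit",(s[:2]/2).round(1),np.hypot(*c).round())
    # piezo, white ceramic
    x0,y0,x1,y1=(250,132,290,170) if n=="top" else (192,178,234,210)
    P=C[y0:y1,x0:x1]; I=d["img"][y0:y1,x0:x1].astype(int)
    wm=(I.min(2)>195); lab=cv2.connectedComponentsWithStats(wm.astype(np.uint8)); 
    i=1+lab[2][1:,4].argmax(); uv=lab[3][i]+[x0,y0]
    print(n,"disc px",uv,lab[2][i],onplane(d,uv,15.5),"cloud med",np.median(P[lab[1]==i],0))
    # box
    x0,y0,x1,y1=(228,188,300,250) if n=="top" else (250,175,302,236)
    P=C[y0:y1,x0:x1]; m=(P[...,2]>54)&(P[...,2]<63.5)&(d["img"][y0:y1,x0:x1].min(2)>150); Q=P[m]
    R=cv2.minAreaRect(Q[:,:2].astype(np.float32)); print(n,"box",R,np.median(Q[:,2]))
    m=P[...,2]>68; Q=P[m]; vv,uu=np.nonzero(m)
    print(n,"toggle pts",len(Q)); o=np.argsort(-Q[:,2])[:12]; print(np.c_[uu[o]+x0,vv[o]+y0,Q[o]].round(0))
    # others
    for nm,bx in ({"cup":(150,125,180,152),"fork":(370,115,415,155),"spare":(362,198,404,240),"orange":(296,112,335,148)} if n=="top" else {}).items():
        P=C[bx[1]:bx[3],bx[0]:bx[2]].reshape(-1,3); Q=P[P[:,2]>7]; print(nm,Q.min(0).round(),Q.max(0).round())
for n,d in(("top",a),("side",b)):
    x,y=(236,190) if n=="top" else (250,172)
    cv2.imwrite(f"pics/z{n}.png",cv2.resize(d["img"][y:y+60,x:x+60,::-1],None,fx=6,fy=6,interpolation=cv2.INTER_CUBIC))
cv2.imwrite("pics/z.png",np.hstack([cv2.imread("pics/ztop.png"),cv2.imread("pics/zside.png")]))
E
```

```text
top spkA rim z max 50.0 minEnc [504.9 219.1] 44.3 fit [504.5 218.7] 550.0
top spkB rim z max 49.9 minEnc [367.4 263.8] 43.7 fit [367.3 263.2] 452.0
top spkC rim z max 49.7 minEnc [369.  140.7] 43.7 fit [369.  140.4] 395.0
top disc px [269.27272727 150.27272727] [15 14  9  9 66] [[672.56814561 -13.30685086  15.5       ]] cloud med [672.61014843 -12.68484534  15.69962347]
top box ((497.44000244140625, 1.0683135986328125), (80.040283203125, 109.73584747314453), 22.60118293762207) 59.93038572715216
top toggle pts 62
[[228. 189. 366.  14. 942.]
 [243. 189. 366.  14. 942.]
 [295. 195. 366.  14. 942.]
 [298. 195. 366.  14. 942.]
 [250. 201. 366.  14. 942.]
 [246. 209. 366.  14. 942.]
 [244. 211. 366.  14. 942.]
 [261. 211. 366.  14. 942.]
 [287. 211. 366.  14. 942.]
 [283. 214. 366.  14. 942.]
 [250. 224. 366.  14. 942.]
 [253. 236. 366.  14. 942.]]
cup [366.  14.   7.] [723. 269. 942.]
fork [ 366. -331.    7.] [720.  14. 942.]
spare [ 366. -324.    7.] [545.  14. 942.]
orange [ 366. -172.    7.] [771.  14. 942.]
side spkA rim z max 50.1 minEnc [504.3 218.7] 44.5 fit [504.9 220.4] 550.0
side spkB rim z max 50.4 minEnc [368.5 262.7] 43.9 fit [368.2 263.8] 453.0
side spkC rim z max 50.8 minEnc [370.6 141.7] 44.4 fit [369.7 142.3] 397.0
side disc px [212.  192.5] [17 13  7  4 24] [[674.65737385 -15.10498948  15.5       ]] cloud med [674.61353571 -13.76593363  16.07249207]
side box ((498.3819274902344, -1.499481201171875), (78.2882308959961, 114.4992904663086), 22.779674530029297) 60.70042302330478
side toggle pts 71
[[290. 181. 326. 752. 930.]
 [286. 184. 326. 752. 930.]
 [281. 187. 326. 752. 930.]
 [296. 193. 326. 752. 930.]
 [291. 202. 326. 752. 930.]
 [264. 210. 326. 752. 930.]
 [290. 208. 326. 752. 930.]
 [272. 206. 326. 752. 930.]
 [273. 211. 326. 752. 930.]
 [255. 234. 326. 752. 930.]
 [259. 220. 326. 752. 930.]
 [263. 213. 326. 752. 930.]]
```

View pics/z.png

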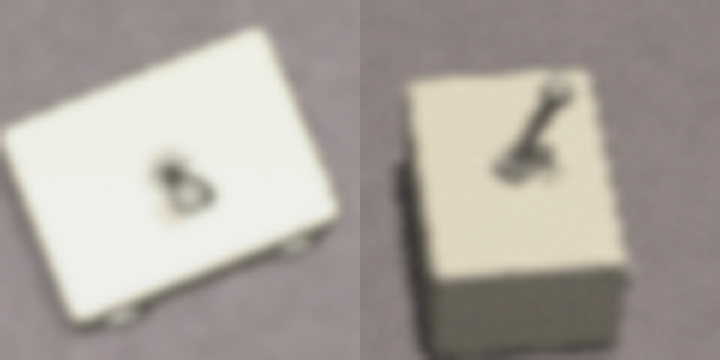

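```bash
python3 - <<'E'
from h import *
a=load("top");b=load("side")
o1,r1=rays(a,[[268.5,222.3]]);o2,r2=rays(b,[[283.2,187.2]])
A=np.c_[r1[0],-r2[0]];t=np.linalg.lstsq(A,o2-o1,rcond=None)[0]
p,q=o1+t[0]*r1[0],o2+t[1]*r2[0];print("tip",(p+q)/2,np.linalg.norm(p-q))
c=np.array([497.7,-.2]);ax=np.array([.9228,.3853]);m=((p+q)/2)[:2]-c
print("along,across",m@ax,m@[-ax[1],ax[0]])
for d,w in((a,(236,190,296,250)),(b,(250,172,310,232))):
    C=cloud(d)[w[1]:w[3],w[0]:w[2]].reshape(-1,3);Q=C[(C[:,2]>68)&(C[:,2]<130)];print(len(Q),Q[np.argsort(-Q[:,2])[:8]].round(0))
E
```

```text
tip [482.18704053  -8.6948245  101.81575093] 0.17130705926576253
along,across -17.588414876110402 -1.8618807673757038
46 [[479.  -7. 113.]
 [481.  -1. 113.]
 [481.  -7. 112.]
 [481.  -3. 111.]
 [486.  -3. 111.]
 [479.  -5. 111.]
 [484.  -5. 111.]
 [481.  -5. 111.]]
59 [[482.  -4. 114.]
 [483.  -9. 112.]
 [476.  -1. 112.]
 [485.  -6. 112.]
 [482.  -4. 111.]
 [478.  -8. 111.]
 [487.  -5. 111.]
 [484.  -3. 111.]]
```

Emit:
send_rows([
  [0,[0.2,0.6,0],[0,0,0]],
  [0,[0.2,0.6,0],[0,0,0]],
  [0,[0.2,0.6,0],[0,0,0]],
  [0,[0.2,0.6,0],[0,0,0]],
  [0,[0.2,0.6,0],[0,0,0]],
  [0,[0.2,0.6,0],[0,0,0]],
  [0,[0.2,0.6,0],[0,0,0]],
  [0,[0.2,0.6,0],[0,0,0]],
])

```text
clock: 1.1
eef_pos: [349.2, -309.4, 249.8]
tool_rot: [-3.141, 0.0, 0.4]
force: [-0.9, 0.1, -0.1]
width: -0.3
gripper_force: 0.0
```

The toggle tip triangulates to (482,-9,102), where the geometry puts it at about (481,-7,103), so they agree. I'll go to the front of it.

Emit:
send_rows([
  [0,[0.2,0.65,0],[0,0,0]],
  [0,[0.2,0.65,0],[0,0,0]],
  [0,[0.2,0.65,0],[0,0,0]],
  [0,[0.2,0.65,0],[0,0,0]],
  [0,[0.2,0.65,0],[0,0,0]],
  [0,[0.2,0.65,0],[0,0,0]],
  [0,[0.2,0.65,0],[0,0,0]],
  [0,[0.12,0.2,-0.3],[0,0,0]],
])

```text
clock: 2.1
eef_pos: [441.6, -23.0, 232.6]
tool_rot: [3.141, -0.003, 0.404]
force: [-0.7, -1.8, 0.0]
width: -0.0
gripper_force: 0.0
```

Emit:
send_rows([
  [0,[0,0,-0.7],[0,0,0]],
  [0,[0,0,-0.7],[0,0,0]],
  [0,[0,0,0],[0,0,0]],
  [0,[0,0,0],[0,0,0]],
])

```text
clock: 2.6
eef_pos: [440.8, -25.8, 148.9]
tool_rot: [3.141, -0.001, 0.4]
force: [-0.2, -0.9, 0.6]
width: -0.2
gripper_force: 0.0
```

```bash
python3 - <<'E'
from h import *
b=grab("side");a=grab("top")
s=sensors.read_state();print(s["eef_pos"],s["tool_rot"],s["force"])
t=s["eef_pos"]
for n,d in(("side",b),("top",a)):
    C=cloud(d).reshape(-1,3);D=C-t
    Q=C[(np.hypot(D[:,0],D[:,1])<35)&(C[:,2]>66)&(C[:,2]<t[2]+30)]
    print(n,len(Q),np.percentile(Q,[1,3,50,99],axis=0).round(1))
u,v=proj(b,t)[0].astype(int)
x0,y0=max(u-60,0),max(v-60,0)
print(u,v,x0,y0,proj(b,t-[0,0,19]))
cv2.imwrite("pics/c.png",cv2.resize(b["img"][y0:y0+120,x0:x0+140,::-1],None,fx=5,fy=5,interpolation=cv2.INTER_CUBIC))
E
```

```text
[441.34293476 -25.84239618 149.49355702] [ 3.14036959e+00 -2.81335628e-03  3.99531519e-01] [ 0.17492584  0.38435003 -0.05372721]
side 91 [[428.6 -31.6 131.5]
 [429.1 -29.2 133.7]
 [441.1 -16.9 151.4]
 [456.2   2.1 179.2]]Traceback (most recent call last):
  File "<stdin>", line 8, in <module>
    return _quantile_unchecked(
        a, q, axis, out, overwrite_input, method, keepdims, weights)
    return _ureduce(a,
                    func=_quantile_ureduce_func,
    ...<5 lines>...
                    overwrite_input=overwrite_input,
                    method=method)
    r = func(a, **kwargs)
    result = _quantile(arr,
                       quantiles=q,
    ...<2 lines>...
                       out=out,
                       weights=wgt)
    slices_having_nans = np.isnan(arr[-1, ...])
                                  ~~~^^^^^^^^^
IndexError: index -1 is out of bounds for axis 0 with size 0
```

The closed fingertips measure 131 mm with the TCP at 149.5, so the 19 mm offset holds. I'll lower the tool and push along the box's +x, about (0.92, 0.385).

Emit:
send_rows([
  [0,[0,0,-0.35],[0,0,0]],
  [0,[0,0,-0.35],[0,0,0]],
  [0,[0,0,0],[0,0,0]],
  [0,[0.12,0.05,0],[0,0,0]],
  [0,[0.12,0.05,0],[0,0,0]],
  [0,[0.12,0.05,0],[0,0,0]],
  [0,[0.12,0.05,0],[0,0,0]],
  [0,[0.12,0.05,0],[0,0,0]],
])

```text
clock: 3.7
eef_pos: [476.0, -10.7, 106.0]
tool_rot: [-3.141, 0.001, 0.4]
force: [-1.5, -1.1, 1.0]
width: -0.2
gripper_force: 0.8
```

Emit:
send_rows([
  [0,[0.12,0.05,0],[0,0,0]],
  [0,[0.12,0.05,0],[0,0,0]],
  [0,[0.09,0.0375,0],[0,0,0]],
  [0,[0.06,0.025,0],[0,0,0]],
  [0,[0,0,0],[0,0,0]],
])

```text
clock: 4.32
eef_pos: [497.9, -1.7, 105.6]
tool_rot: [-3.141, 0.004, 0.399]
force: [-4.7, -2.2, 0.7]
width: -0.1
gripper_force: 2.3
```

Emit:
send_rows([
  [0,[0.03,0.0125,0],[0,0,0]],
  [0,[0,0,0],[0,0,0]],
])

```text
clock: 4.58
eef_pos: [498.1, -1.5, 105.5]
tool_rot: [-3.14, 0.007, 0.399]
force: [-6.4, -3.2, 2.4]
width: 0.2
gripper_force: 4.0
```

Emit:
send_rows([
  [0,[0.03,0.0125,0],[0,0,0]],
  [0,[0,0,0],[0,0,0]],
])

```text
clock: 4.82
eef_pos: [498.4, -1.4, 105.3]
tool_rot: [-3.14, 0.01, 0.398]
force: [-9.0, -5.2, 5.1]
width: -0.2
gripper_force: 5.7
```

The force rises and the tool no longer moves, so the toggle is at its end stop. I'll back off, raise the tool and check.

Emit:
send_rows([
  [0,[-0.2,-0.085,0],[0,0,0]],
  [0,[-0.3,-0.125,0],[0,0,0]],
  [0,[-0.2,-0.085,0.5],[0,0,0]],
  [0,[0,0,1],[0,0,0]],
  [0,[0,0.6,0.5],[0,0,0]],
  [0,[0,0.8,0],[0,0,0]],
  [0,[0,0.8,0],[0,0,0]],
  [0,[0,0,0],[0,0,0]],
])

```text
clock: 5.82
eef_pos: [462.0, 119.9, 226.6]
tool_rot: [-3.14, -0.005, 0.408]
force: [0.1, -0.3, -0.8]
width: -0.1
gripper_force: 0.0
```

```bash
python3 - <<'E'
from h import *
b=grab("side");a=grab("top")
s=sensors.read_state();print(s["eef_pos"],s["tool_rot"])
ax=np.array([.9228,.3853]);c=np.array([497.7,-.2])
for d,w in((a,(236,190,296,250)),(b,(250,160,310,232))):
    C=cloud(d)[w[1]:w[3],w[0]:w[2]].reshape(-1,3);Q=C[(C[:,2]>68)&(C[:,2]<120)&(np.hypot(*(C[:,:2]-c).T)<50)];Q=Q[np.argsort(-Q[:,2])[:14]]
    if len(Q):print(len(Q),np.median(Q,0),(np.median(Q,0)[:2]-c)@ax)
z=[cv2.resize(d["img"][y:y+100,x:x+100,::-1],None,fx=4,fy=4,interpolation=cv2.INTER_CUBIC) for d,x,y in((a,216,170),(b,230,150))]
cv2.imwrite("pics/d.png",np.hstack(z))
E
```

```text
[461.64172346 115.20883291 226.21422569] [ 3.14129572e+00 -1.66190884e-03  4.01203111e-01]
14 [515.91274965   9.65733236 109.93115124] 20.60475553316268
14 [515.17723775   8.91431944 108.63675746] 19.63974227374688
```

View pics/d.png

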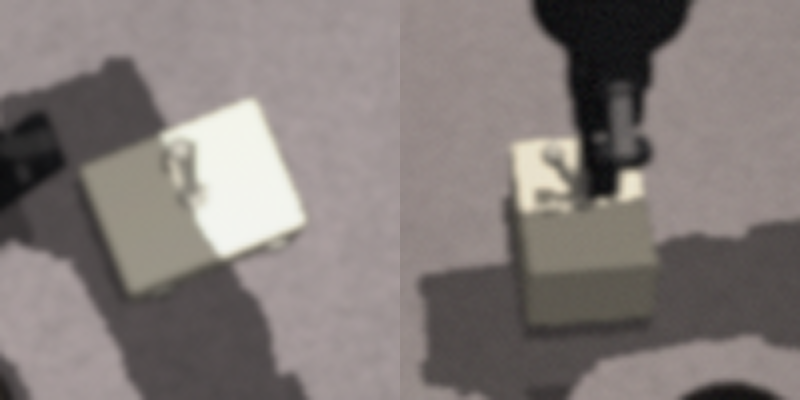

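The picture shows the toggle leaning to the back, with its tip at +20 mm along the box's x, so it is on. On to the speaker at (504.7, 219.5) with the TCP at z 87.

Emit:
send_rows([
  [0,[0.2,0.5,0],[0,0,0]],
  [0,[0.3,0.7,0],[0,0,0]],
  [0,[0.22,0.54,-0.3],[0,0,0]],
  [0,[0,0,-0.7],[0,0,0]],
  [0,[0,0,-0.7],[0,0,0]],
  [0,[0,0,-0.3],[0,0,0]],
  [0,[0,0,0],[0,0,0]],
  [0,[0,0,0],[0,0,0]],
])

```text
clock: 6.92
eef_pos: [505.5, 218.5, 106.8]
tool_rot: [3.141, -0.002, 0.398]
force: [0.1, 0.3, 0.5]
width: -0.0
gripper_force: 0.0
```

Emit:
send_rows([
  [0,[-0.01,0.015,-0.2],[0,0,0]],
  [0,[0,0,-0.13],[0,0,0]],
  [0,[0,0,0],[0,0,0]],
  [0,[0,0,0],[0,0,0]],
])

```text
clock: 7.42
eef_pos: [503.9, 220.1, 86.2]
tool_rot: [3.142, -0.0, 0.4]
force: [0.2, 0.2, -0.2]
width: 0.3
gripper_force: 0.0
```

```bash
python3 - <<'E'
from h import *
b=grab("side");a=grab("top")
s=sensors.read_state();t=s["eef_pos"];print(t,s["tool_rot"])
C=cloud(b).reshape(-1,3);Q=C[(np.hypot(C[:,0]-t[0],C[:,1]-t[1])<25)&(C[:,2]>55)&(C[:,2]<100)]
print(len(Q),np.percentile(Q,[2,50,98],axis=0).round(1) if len(Q) else "")
for d in(a,b):
    C=cloud(d).reshape(-1,3);Q=C[(np.hypot(C[:,0]-504.7,C[:,1]-219.5)<52)&(C[:,2]>42)&(C[:,2]<54)];print(len(Q),cv2.minEnclosingCircle(Q[:,:2].astype(np.float32)) if len(Q) else "")
cv2.imwrite("pics/e.png",cv2.resize(b["img"][200:320,190:310,::-1],None,fx=4,fy=4,interpolation=cv2.INTER_CUBIC))
E
```

```text
[504.0120674  220.21344247  86.41034185] [ 3.14157255e+00 -5.02299943e-04  3.99790417e-01]
6 [[494.1 227.8  73.3]
 [504.7 228.7  78.3]
 [512.2 230.   83.1]]
206 ((501.82208251953125, 217.244140625), 43.7981071472168)
336 ((505.2255859375, 219.27474975585938), 43.791507720947266)
```

View pics/e.png

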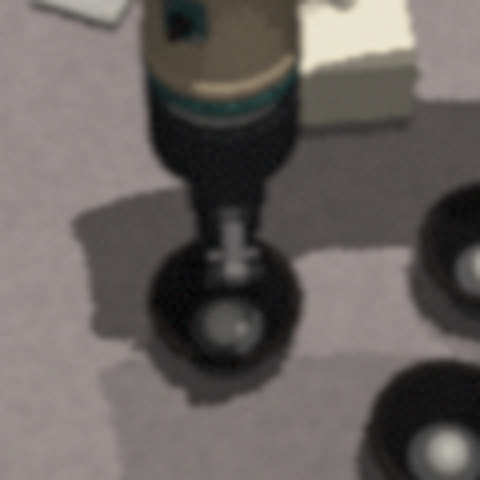

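The fingertips hang above the middle of the cone and the speaker hasn't moved. I'll hold for more than 2 s.

Emit:
send_rows([
  [0,[0,0,0],[0,0,0]],
  [0,[0,0,0],[0,0,0]],
  [0,[0,0,0],[0,0,0]],
  [0,[0,0,0],[0,0,0]],
  [0,[0,0,0],[0,0,0]],
  [0,[0,0,0],[0,0,0]],
  [0,[0,0,0],[0,0,0]],
  [0,[0,0,0],[0,0,0]],
])

```text
clock: 8.52
eef_pos: [503.8, 220.1, 86.2]
tool_rot: [3.142, -0.0, 0.4]
force: [0.8, -0.5, -0.0]
width: -0.2
gripper_force: 0.0
```

Emit:
send_rows([
  [0,[0,0,0],[0,0,0]],
  [0,[0,0,0],[0,0,0]],
  [0,[0,0,0],[0,0,0]],
  [0,[0,0,0],[0,0,0]],
  [0,[0,0,0],[0,0,0]],
  [0,[0,0,0],[0,0,0]],
  [0,[0,0,0],[0,0,0]],
  [0,[0,0,0],[0,0,0]],
])

```text
clock: 9.52
eef_pos: [503.8, 220.1, 86.2]
tool_rot: [3.142, 0.0, 0.4]
force: [-0.8, 0.6, -0.4]
width: -0.0
gripper_force: 0.0
```

Emit:
send_rows([
  [0,[0,0,0],[0,0,0]],
  [0,[0,0,0],[0,0,0]],
  [0,[0,0,0],[0,0,0]],
  [0,[0,0,0],[0,0,0]],
  [0,[0,0,0],[0,0,0]],
  [0,[0,0,0],[0,0,0]],
  [0,[0,0,0],[0,0,0]],
  [0,[0,0,0],[0,0,0]],
])

```text
clock: 10.52
eef_pos: [503.8, 220.1, 86.2]
tool_rot: [3.142, -0.0, 0.4]
force: [-0.3, -0.4, -0.1]
width: 0.2
gripper_force: 0.0
```

Emit:
send_rows([
  [0,[0,0,0.5],[0,0,0]],
  [0,[0,0,0.9],[0,0,0]],
  [0,[0,0,0.9],[0,0,0]],
  [0,[0.3,-0.4,0],[0,0,0]],
  [0,[0.6,-0.8,0],[0,0,0]],
  [0,[0.6,-0.8,0],[0,0,0]],
  [0,[0.6,-0.8,0],[0,0,0]],
  [0,[0.4,-0.6,0],[0,0,0]],
])

```text
clock: 11.52
eef_pos: [655.1, 12.9, 224.1]
tool_rot: [3.14, -0.0, 0.397]
force: [0.1, 0.2, -0.2]
width: 0.3
gripper_force: 0.0
```

Emit:
send_rows([
  [0,[0.32,-0.5,0],[0,0,0]],
  [0,[0,0,-0.5],[0,0,0]],
  [0,[0,0,-0.7],[0,0,0]],
  [0,[0,0,-0.7],[0,0,0]],
  [0,[0,0,-0.4],[0,0,0]],
  [0,[0,0,-0.2],[0,0,0]],
  [0,[0,0,0],[0,0,0]],
  [0,[0,0,0],[0,0,0]],
])

```text
clock: 12.52
eef_pos: [674.0, -13.9, 75.5]
tool_rot: [3.141, -0.002, 0.4]
force: [-0.1, 0.4, 0.1]
width: -0.1
gripper_force: 0.0
```

```bash
python3 - <<'E'
from h import *
a=load("top")
# holder outline centre in the first-like top view (arm not over it), 12 mm plane, as a check on the disc
C=cloud(a)
P=C[130:172,248:292].reshape(-1,3);Q=P[(P[:,2]>8)&(P[:,2]<25)];print(len(Q),cv2.minAreaRect(Q[:,:2].astype(np.float32)))
I=a["img"][132:170,250:290].astype(int)
m=((I[...,0]-I[...,2])>25).astype(np.uint8)|(I.min(2)>185).astype(np.uint8)
c=cv2.findContours(m,cv2.RETR_EXTERNAL,cv2.CHAIN_APPROX_NONE)[0];c=max(c,key=cv2.contourArea)
(x,y),r,_=cv2.fitEllipse(c);print(x+250,y+132,r,onplane(a,[[x+250,y+132]],14))
b=grab("side");t=sensors.read_state()["eef_pos"];print(t)
cv2.imwrite("pics/f.png",cv2.resize(b["img"][130:250,160:280,::-1],None,fx=4,fy=4,interpolation=cv2.INTER_CUBIC))
E
```

```text
638 ((672.3228149414062, -12.899349212646484), (63.850242614746094, 64.51583862304688), 85.1031494140625)
269.24328994750977 150.4366798400879 (26.92936897277832, 28.094161987304688) [[672.63936047 -13.27694658  14.        ]]
[674.04542243 -13.88580446  75.67576719]
```

View pics/f.png

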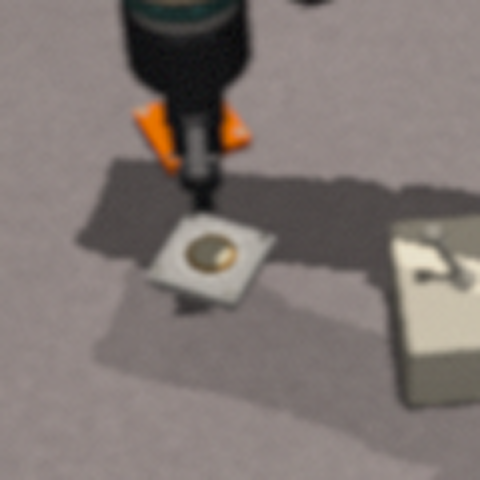

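The picture shows the tips above the white disc, which sits in the holder centred at (672.5, -13.2). The toggle is still on. I'll lower 21 mm, correct by 1 mm and hold.

Emit:
send_rows([
  [0,[-0.02,0.01,-0.2],[0,0,0]],
  [0,[0,0,-0.15],[0,0,0]],
  [0,[0,0,0],[0,0,0]],
  [0,[0,0,0],[0,0,0]],
  [0,[0,0,0],[0,0,0]],
  [0,[0,0,0],[0,0,0]],
  [0,[0,0,0],[0,0,0]],
  [0,[0,0,0],[0,0,0]],
])

```text
clock: 13.58
eef_pos: [671.9, -13.3, 53.3]
tool_rot: [3.142, -0.0, 0.4]
force: [0.4, 0.7, -0.0]
width: 0.1
gripper_force: 0.0
```

Emit:
send_rows([
  [0,[0,0,0],[0,0,0]],
  [0,[0,0,0],[0,0,0]],
  [0,[0,0,0],[0,0,0]],
  [0,[0,0,0],[0,0,0]],
  [0,[0,0,0],[0,0,0]],
  [0,[0,0,0],[0,0,0]],
  [0,[0,0,0],[0,0,0]],
  [0,[0,0,0],[0,0,0]],
])

```text
clock: 14.58
eef_pos: [671.8, -13.3, 53.2]
tool_rot: [3.142, -0.0, 0.4]
force: [-0.7, -0.4, 0.1]
width: 0.1
gripper_force: 0.0
```

Emit:
send_rows([
  [0,[0,0,0],[0,0,0]],
  [0,[0,0,0],[0,0,0]],
  [0,[0,0,0],[0,0,0]],
  [0,[0,0,0],[0,0,0]],
  [0,[0,0,0],[0,0,0]],
  [0,[0,0,0],[0,0,0]],
  [0,[0,0,0],[0,0,0]],
  [0,[0,0,0],[0,0,0]],
])

```text
clock: 15.58
eef_pos: [671.8, -13.3, 53.2]
tool_rot: [3.142, -0.0, 0.4]
force: [0.5, 0.4, -0.1]
width: -0.1
gripper_force: 0.0
```

Emit:
send_rows([
  [0,[0,0,0],[0,0,0]],
  [0,[0,0,0],[0,0,0]],
  [0,[0,0,0.3],[0,0,0]],
  [0,[0,0,0.9],[0,0,0]],
  [0,[0,0,0.9],[0,0,0]],
  [0,[0,0,0.9],[0,0,0]],
  [0,[0,0,0],[0,0,0]],
  [0,[0,0,0],[0,0,0]],
])

```text
clock: 16.58
eef_pos: [671.6, -13.3, 234.1]
tool_rot: [3.141, -0.001, 0.4]
force: [0.2, -0.4, -0.5]
width: -0.2
gripper_force: 0.0
```

```bash
python3 - <<'E'
from h import *
a=load("side");b=grab("side")
I=b["img"];ax=np.array([.9228,.3853]);c=np.array([497.7,-.2])
C=cloud(b).reshape(-1,3);Q=C[(C[:,2]>68)&(C[:,2]<120)&(np.hypot(*(C[:,:2]-c).T)<50)];Q=Q[np.argsort(-Q[:,2])[:14]]
print("toggle",np.median(Q,0),(np.median(Q,0)[:2]-c)@ax)
for n,p,lo,hi,r in(("spk",(504.7,219.5),42,54,55),("piezo",(672.5,-13.2),8,25,52)):
    Q=C[(np.hypot(*(C[:,:2]-p).T)<r)&(C[:,2]>lo)&(C[:,2]<hi)];print(n,cv2.minAreaRect(Q[:,:2].astype(np.float32)))
E
```

```text
toggle [514.89549719   9.79023831 109.18913856] 19.717243629767015
spk ((505.1199951171875, 219.73861694335938), (85.8101577758789, 85.22555541992188), 73.23210906982422)
piezo ((672.0733032226562, -14.461662292480469), (67.05252838134766, 65.468017578125), 82.57401275634766)
```

The toggle is on and the speaker and piezo are where they started. Handing in.

```bash
python3 -c "
from cell import ctrl; print(ctrl.finish_job())"
```

```text
the job is handed in; nothing more can be done
None
```

The job is handed in: the toggle is on at its end stop, and I pointed about 2 cm above the far speaker and then the white piezo disc, holding over 2 s at each; the last check showed both where they started (about 16.6 s on the clock).

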